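# Blow off and present the collet chuck

## Robot

A 7-joint arm with a two-finger parallel gripper is mounted at the origin on the work surface. World frame = base frame: x ahead of the robot, y to its left, z up, the work surface at z = 0. Lengths are in m, angles in rad, forces in N, time in s.
With the tool pointing down it reaches from about 0.425 to 0.925 m from the base axis. Payload 6.8 kg.
Tool frame: the origin (TCP) lies on the mounting face of the last link; the fingertips stand 173 mm ahead of it and the grasp point (between the pads) lies 155 mm ahead of it; z points along the fingers, y is the line along which they close (so a half turn about z gives the same grasp; the last joint's range is limited). The gripper opens to 85 mm and grips with 20 to 120 N. Pads are 22 mm wide; open, the fingers measure 114 mm over their backs; the gripper's body (76 mm by 85 mm) begins 54 mm behind the grasp point. The pads swing forward as they close: fully open they stand 13 mm farther back than shut.
Start: joints at [-1.324, 0.477, 0.022, 1.555, -0.011, 1.109, -0.083], TCP at [0.234, 0.633, 0.405] pointing down, gripper open.
Joint ranges: [-2.96, 2.96], [-0.34, 2.1], [-1.41, 1.46], [0.24, 2.44], [-1.37, 4.51], [0.17, 1.92], [-2.96, 2.96]. Speed limits (rad/s): [2.39, 2.39, 3.14, 3.14, 3.14, 3.14, 3.14].

## Interface

Orientations are given as a rotation vector (axis times angle).
In Python, from bench import r gives the robot as it stands.
- The arm moves only by the tool carry_out, never from a script. Its argument "moves" is a list of rows, each a list of 5 numbers: the shift along the tool's x, y, z in m, then the turn about the tool's z in rad, then the finger opening in m, from 0 to 0.0854. In form: [[dx, dy, dz, roll, claw], ...]. A call has exactly 8 rows; each row is the pose to reach, as a shift and turn from the pose commanded when the call began, along the tool's axes at that moment; what a row does not reach only later rows make up. A row lasts 1/10 s, in which the tool goes at most 50 mm and 8.59 degrees, less where a joint would pass 70% of its speed; a pose out of reach is approached as far as the arm can. A call with a gripper value outside its range is refused whole. The fingers move at their own pace and stop on an object; "force" is the grip in N (left out, the last holds). Time passes only in rows, so rows that repeat a pose let the fingers close, or fill a call up. It gives the time, the measured TCP pose, the force, the opening and the grip force at its end, in the units of the state.
- r.get_obs(): the state, without advancing time (a new reading comes with each control period).
- r.grab_frame(name): name is "scene" or "top" or "wrist"; returns the picture (420x560x3 uint8, red, green, blue); there is no depth.
- r.calibration(name): a dict with "fx", "fy", "cx", "cy" (pixels), "k1" (the pictures are not rectified: a ray, as slopes to the right and down, at radius r is drawn at 1 + k1 r^2 times it, then the intrinsics apply), "rvec" (rotation vector, rad) and "tvec" (3), from world to camera coordinates, as OpenCV has them. Camera axes: x right, y down, z forward; pixel columns grow to the right and rows downward; lengths in m; the calibration is good to about 2 mm. A picture is of the moment at which its call begins: read the wrist's pose just before it. calibration takes no time and is no camera call; for the wrist camera it gives the pose at the moment of the call.
- r.hand_in(): hands the job in; it is judged then, once.
The state is a dict: "clock": time; "joints": joint angles; "qvel": joint speeds; "tau": joint torques, N m; "tcp_pos": TCP position; "orientation": TCP orientation; "contact_force": force on the tool from outside, world axes, zero at the start; "moment": the same for the moment, N m; "grip_width": finger opening in m; "gripper_force": force on a finger pad.
Only numpy, scipy, OpenCV 4.12 (cv2) and the standard library are available. Lean on these libraries where they do the work, as an engineer would, in place of code of your own. Each camera call takes 0.05 s, during which the arm holds its last target. There are 200 camera calls.

## Task

Give the tool rack a puff of air: pull the black knob of the air valve right out to its stop, then push it fully home again. Then draw the collet chuck (the tallest tool, with the slim stepped shank) out of its pocket in the sloping rack, turn it upright with its cutter pointing straight down, and finish while still holding it up like that, still and clear of everything, its cutter tip at least 12 cm above the bench. Leave the other tools in the rack and do not disturb the other things lying about.

Things in the scene. Friction and masses are not known exactly. Their poses are not given: they have to be found in the camera images.
- valve_knob (a joint): Air valve's slide knob, in m: 0 = fully home, 0.025 = pulled right out to its stop. It slides level, along the valve's -x. A spring detent holds it at either end: about 5 N moves it off an end, and past the middle (0.0125) it snaps on to the other end.
- knob_mid (a point): Centre of the slide knob: a black cylinder 28 mm in diameter, 24 mm long, axis level along the valve's x, 60 mm above the bench. At home its back is 14 mm in front of the valve's front face, joined by an 8 mm stem (a brass collar, 22 mm in diameter, covers 5 mm of it at the face). This point moves with the knob; axes as the valve's.
- valve: Air valve, fixed: aluminium block 60 x 50 mm (x, y), 90 mm high (98 with the brass stud on top), on a steel foot 6 mm thick, 90 mm wide in y, not reaching past the front face. Origin on the bench under the block's centre, z up; the knob stands out of its front face towards -x.
- rack: Tool rack, fixed: aluminium block 236 mm wide (y), tipped 45 degrees, on a steel foot 150 x 262 mm; top about 102 mm high, thin air pipes behind it to 126 mm. Origin on the bench under its centre, z up. Three pockets 75 mm apart along y (middle one y = 0), mouths at x = -27 mm, 80 mm above the bench; their axes point up and towards -x, 45 degrees from vertical.
- collet_chuck: Collet chuck, steel, 0.2 to 0.45 kg, the tool to present, loose in any one of the three pockets (nothing locks it). Origin at the centre of its flange's underside, which rests on the pocket's mouth; z along its axis from cutter to shank (in the rack 45 degrees from vertical, towards the robot). Flange 44 mm in diameter, z = 0 to 8 mm; slim shank 16 mm in diameter, z = 58 to 83 mm.
- chuck_grip (a point): Where to take the chuck: on its axis at z = 34 mm, the middle of its grip cylinder, 24 mm in diameter, from z = 8 to 58 mm. The chuck is round about z. Axes as the chuck's.
- cutter_tip (a point): Tip of the collet chuck's cutter, on its axis at z = -62 mm. Cutter 8 mm in diameter up to z = -30, then collet nut 27 mm in diameter up to z = 0, both hidden in the square pocket (30 mm wide) with 1.5 mm clearance: draw 62 mm along the axis to be clear. Axes as the chuck's.
- facing_arbor: Another tool in the rack: a stout plain steel cylinder 35 mm in diameter, its flat top only 36 mm above its flange's underside. Origin at the centre of its flange's underside, z along its axis, out of the pocket. Leave it there.
- blank_plug: Another tool in the rack: a thin neck with a black ball of 30 mm on top, 57 mm above its flange's underside. Origin at the centre of its flange's underside, z along its axis, out of the pocket. Leave it there.
- jar: Open glass jar, 68 mm in diameter and 80 mm high, standing behind the valve; origin under its centre. A bystander.
- hex_key: Steel hex key lying flat, arms 100 and 30 mm, 6 mm thick; origin under the middle of its long arm. A bystander.
- clamp_plate: Small aluminium clamp plate with a bolt head, 22 x 60 mm, 16 mm high; origin under its centre. A bystander.
- collet_nut: Loose steel ring nut, 32 mm in diameter, 18 mm high; origin under its centre, in front of the rack. A bystander.
- wrench: Open wrench lying flat, 160 mm long; a bystander beside the valve.
Not all that is in view belongs to the job. What is shaped like the facing_arbor but orange is not meant.

How it is judged:
By the outcome, as a careful person would: the job done as asked, in the order asked, and still so for the second after the job is handed in, while the arm keeps its last pose, push and grip.
It also fails if it takes over 50 s, if anything falls off the work surface, if the arm or the gripper's body presses on something with over 40 N, if the wrist force passes 120 N, or if a joint passes its speed limit or range.

## Working session

There is one attempt and no reset: what is moved stays moved. The work goes in short steps, Python scripts to look and compute and a tool call to move; the robot and the scene stay as the last step left them, time stands still between calls to the robot, and variables do not carry over. Pictures are saved under pics/ and viewed, at most 10 in all, crops included, and the job is handed in when it is done.

Besides the shell and the picture viewer there is one more tool, called after "Call:" in YAML: its name, and indented under it one key for each argument. carry_out: Moves the arm, as the interface text tells. Its arguments: {"type":"object","properties":{"moves":{"type":"array","items":{"type":"array","items":{"type":"number"}}},"force":{"type":"number"}},"required":["moves"]}

```bash
mkdir -p pics; cat > h.py <<'E'
import numpy as np, cv2
from scipy.spatial.transform import Rotation as R
from bench import r
def cal(n):
    c=r.calibration(n); K=np.array([[c['fx'],0,c['cx']],[0,c['fy'],c['cy']],[0,0,1.]])
    return K,np.array([c['k1'],0,0,0,0.]),R.from_rotvec(np.ravel(c['rvec'])).as_matrix(),np.ravel(c['tvec'])
def ray(c,uv):
    K,d,Rm,t=c
    # ideal->drawn: 1+k1 r^2, matches OpenCV
    p=cv2.undistortPoints(np.array([[uv]],float),K,d)[0,0]
    v=Rm.T@np.array([p[0],p[1],1]); return -Rm.T@t, v/np.linalg.norm(v)
def onz(c,uv,z):
    o,v=ray(c,uv); return o+v*(z-o[2])/v[2]
def tri(c1,u1,c2,u2):
    o1,a=ray(c1,u1);o2,b=ray(c2,u2)
    s=np.linalg.lstsq(np.c_[a,-b],o2-o1,rcond=None)[0]
    p,q=o1+a*s[0],o2+b*s[1]; return (p+q)/2,np.linalg.norm(p-q)
def proj(c,P):
    K,d,Rm,t=c
    return cv2.projectPoints(np.atleast_2d(P).astype(float),cv2.Rodrigues(Rm)[0],t,K,d)[0][:,0]
def snap(n,f):
    c=cal(n); im=r.grab_frame(n); cv2.imwrite('pics/'+f,im[:,:,::-1]); return c,im
E
python3 - <<'E'
from h import *
np.set_printoptions(precision=4,suppress=True)
a,_=snap('scene','s0.png'); b,_=snap('top','t0.png'); 
for c in (a,b): print(-c[2].T@c[3], c[2][2], c[0][0,0])
o=r.get_obs(); print(o['clock'],o['tcp_pos'],o['orientation'],o['contact_force'])
print(R.from_rotvec(o['orientation']).as_matrix())
E
```

```text
[1.2261 0.4948 1.109 ] [-0.5148 -0.3352 -0.7891] 500.4223911244378
[0.4293 0.044  0.9774] [ 0.1352 -0.0117 -0.9908] 413.0133395771403
0.1 [0.2344 0.6327 0.4038] [-0.5543 -3.0921  0.0026] [ 0.4108 -0.3008 -0.4479]
[[-0.9377  0.3473 -0.0005]
 [ 0.3473  0.9377 -0.0016]
 [-0.0001 -0.0017 -1.    ]]
```

View pics/s0.png

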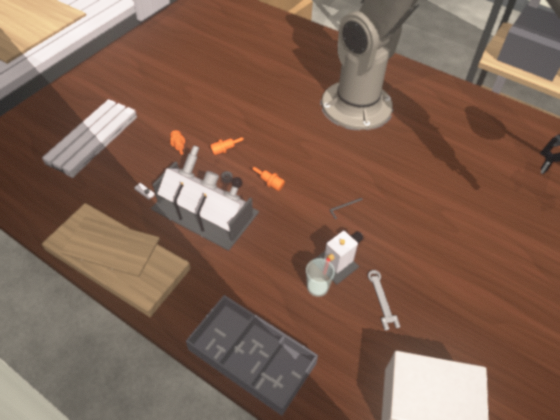

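View pics/t0.png

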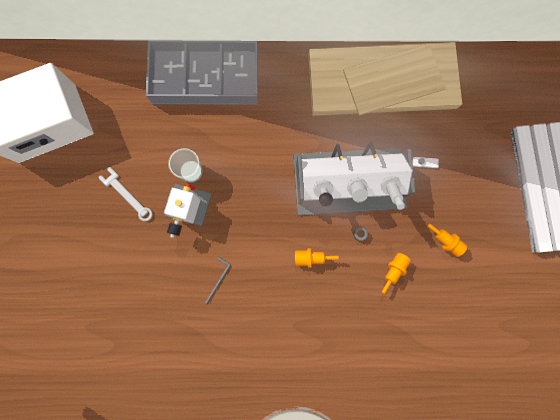

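The top view has the valve block at (187,205) and its knob at (175,229). The rack is at (355,180), with the chuck in the right-hand pocket leaning to (401,205), the arbor in the middle, and the ball plug on the left. The scene view shows the same layout, with the knob at (358,238) and the chuck at (190,160). Next I'll look at enlarged crops.

```bash
python3 - <<'E'
from h import *
t=cv2.imread('pics/t0.png'); s=cv2.imread('pics/s0.png')
def cr(i,x,y,w,h,k):
    return cv2.resize(i[y:y+h,x:x+w],None,fx=k,fy=k,interpolation=cv2.INTER_CUBIC)
A=cr(t,290,135,133,100,6)[:600]
cv2.imwrite('pics/c1.png',A)
B=np.hstack([cr(t,155,180,65,75,6),cr(s,315,220,65,75,6)])
cv2.imwrite('pics/c2.png',B)
E
```

```text
(no output)
```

View pics/c1.png

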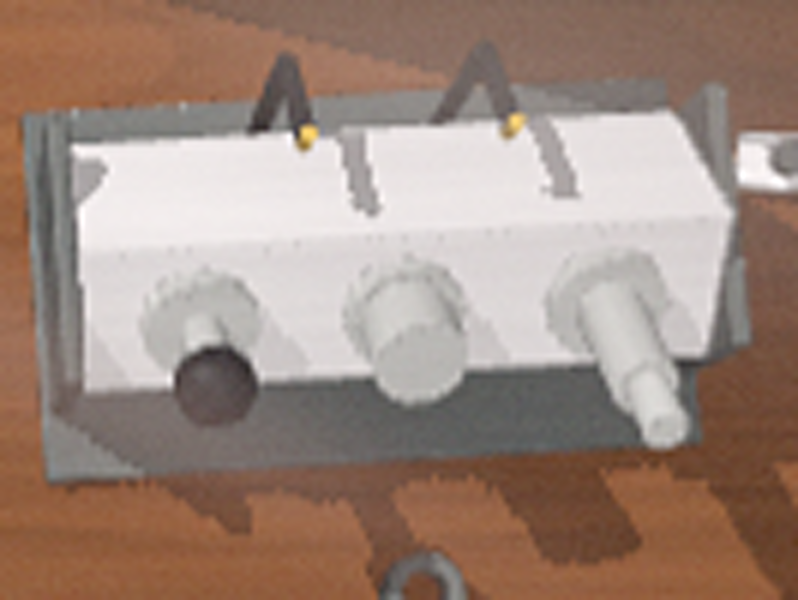

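View pics/c2.png

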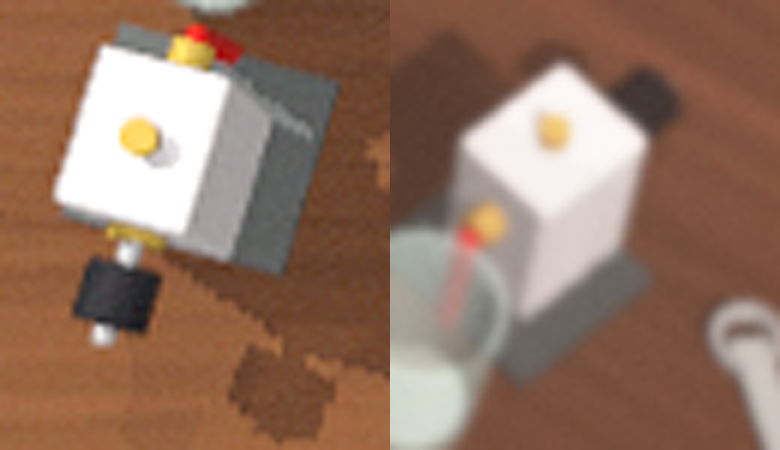

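In the rack crop, the chuck's flange is about (607,295) and its shank end (665,425). The ridge runs (80,250)–(733,212) and the foot's front edge (48,480)–(700,440). In the valve crop, the block's top corners are (103,45), (235,75), (185,237) and (57,200), with the knob at (117,296).

```bash
python3 - <<'E'
from h import *
np.set_printoptions(precision=4,suppress=True)
c=cal('top'); s=cal('scene')
f=lambda p,o:((np.array(p)+.5)/6-.5+o)
V=[onz(c,f(p,(155,180)),.09) for p in [(103,45),(235,75),(185,237),(57,200)]]
V=np.array(V);print(V,[np.linalg.norm(V[i]-V[i-1]) for i in range(4)])
vx=(V[0]+V[1]-V[2]-V[3]);vx/=np.linalg.norm(vx); cen=V.mean(0); print('valve',cen,'ang',np.degrees(np.arctan2(vx[1],vx[0])))
ks=f((645-390,103),(315,220))
kt=f((117,296),(155,180))
print('knob',onz(c,kt,.06+.004),'pred',cen-vx*(.03+.014+.012),'tri',tri(c,kt,s,ks))
g=lambda p,z:onz(c,f(p,(290,135)),z)
a,b=g((80,250),.102),g((733,212),.102); print('ridge',a,b,np.linalg.norm(a-b)); d=(a-b)/np.linalg.norm(a-b); th=np.arctan2(-d[0],d[1]); print('rack yaw',np.degrees(th))
a2,b2=g((48,480),.0),g((700,440),.0); d=a2-b2;print('foot',a2,b2,np.linalg.norm(d),np.degrees(np.arctan2(-d[0],d[1])))
fl=g((607,295),.0857); tp=g((665,425),.1387)
print('flange',fl,'tip',tp, np.degrees(np.arctan2(-(tp-fl)[1],-(tp-fl)[0])), np.linalg.norm(tp-fl))
for p in [(407,310),(203,320)]: print(g(p,.0857))
E
```

```text
[[0.6031 0.2699 0.09  ]
 [0.592  0.2219 0.09  ]
 [0.5329 0.2384 0.09  ]
 [0.5464 0.2845 0.09  ]] [np.float64(0.05854190265978877), np.float64(0.04922523072649161), np.float64(0.06131868464974212), np.float64(0.04811275585398924)]
valve [0.5686 0.2537 0.09  ] ang -15.041376812914868
knob [0.5141 0.2684 0.064 ] pred [0.5145 0.2682 0.09  ] tri (array([0.5129, 0.2696, 0.0663]), np.float64(0.004089414909709922))
ridge [ 0.6242 -0.0153  0.102 ] [ 0.6379 -0.252   0.102 ] 0.23706274255031665
rack yaw 3.296493486732235
foot [ 0.5536 -0.0085  0.    ] [ 0.5691 -0.269   0.    ] 0.26099237893211336 3.409457621645184
flange [ 0.6107 -0.2098  0.0857] tip [ 0.5545 -0.2128  0.1387] 3.0755343978902396 0.07731483926739802
[ 0.6052 -0.1361  0.0857]
[ 0.6016 -0.0612  0.0857]
```

```bash
cat >> h.py <<'E'
np.set_printoptions(precision=4,suppress=True)
def plan(grasp,yaw_y):
    """deltas in tool axes so grasp point -> grasp; yaw_y: world angle (deg) of tool y"""
    o=r.get_obs(); M=R.from_rotvec(o['orientation']).as_matrix()
    d=M.T@(np.array(grasp)+[0,0,.155]-o['tcp_pos'])
    y=np.degrees(np.arctan2(M[1,1],M[0,1])); e=(y-yaw_y+90)%180-90
    print('t',o['clock'],'d',d,'roll',np.radians(e),'grasp now',o['tcp_pos']+M[:,2]*.155,'z',M[:,2],'yaw',y,'F',o['contact_force'],'w',o['grip_width'])
E
python3 -c "
from h import *
plan([.514,.268,.14],75)"
```

```text
t 0.1 d [-0.3889 -0.2447  0.1093] roll -0.09294381047515271 grasp now [0.2343 0.6325 0.2488] z [-0.0005 -0.0016 -1.    ] yaw 69.67471192790994 F [ 0.4108 -0.3008 -0.4479] w 0.08531425526121202
```

Call:
carry_out:
  moves:
    - [-0.042, -0.026, 0.005, -0.02, 0.06]
    - [-0.085, -0.053, 0.015, -0.04, 0.06]
    - [-0.127, -0.08, 0.025, -0.06, 0.06]
    - [-0.17, -0.107, 0.035, -0.08, 0.06]
    - [-0.212, -0.133, 0.045, -0.093, 0.06]
    - [-0.255, -0.16, 0.055, -0.093, 0.06]
    - [-0.297, -0.187, 0.065, -0.093, 0.06]
    - [-0.33, -0.208, 0.075, -0.093, 0.06]

```text
clock: 0.9
tcp_pos: [0.4727, 0.3212, 0.3293]
orientation: [0.411, 3.114, -0.0]
contact_force: [-0.1, 0.7, 1.1]
grip_width: 0.0598
gripper_force: 0.0
```

```bash
python3 -c "
from h import *
plan([.514,.268,.14],75)"
```

```text
t 0.9 d [-0.0537 -0.0407  0.0344] roll -0.0004937431201642912 grasp now [0.4727 0.3212 0.1743] z [ 0.0002 -0.0001 -1.    ] yaw 74.97171060305097 F [-0.1185  0.6554  1.1036] w 0.059838006636119316
```

Call:
carry_out:
  moves:
    - [-0.03, -0.023, 0.017, 0, 0.06]
    - [-0.054, -0.041, 0.034, 0, 0.06]
    - [-0.054, -0.041, 0.034, 0, 0.06]
    - [-0.054, -0.041, 0.034, 0, 0.06]
    - [-0.054, -0.041, 0.034, 0, 0.06]
    - [-0.054, -0.041, 0.034, 0, 0.06]
    - [-0.054, -0.041, 0.034, 0, 0.06]
    - [-0.054, -0.041, 0.034, 0, 0.06]

```text
clock: 1.7
tcp_pos: [0.5129, 0.2704, 0.296]
orientation: [0.408, 3.115, 0.001]
contact_force: [-0.6, 0.5, 0.4]
grip_width: 0.0599
gripper_force: 0.0
```

```bash
python3 -c "
from h import *
c,_=snap('wrist','w1.png')
plan([.514,.268,.06],75)
print(-c[2].T@c[3],c[2][2],proj(c,[[.514,.268,.06],[.514,.268,.074]]))"
```

```text
t 1.75 d [-0.0016 -0.0019  0.0809] roll 0.0009585578183270731 grasp now [0.513  0.2703 0.1409] z [ 0.0003  0.0004 -1.    ] yaw 75.05492131740941 F [-0.2143 -0.348   0.6443] w 0.060421065400765764
[0.4312 0.291  0.2644] [ 0.3157 -0.084  -0.9451] [[274.7618 228.879 ]
 [274.6852 237.0184]]
```

View pics/w1.png

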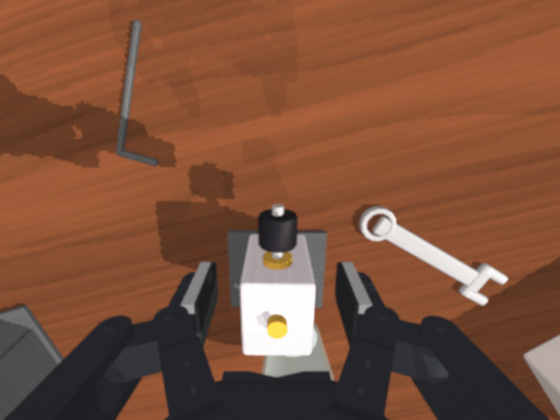

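The wrist view shows the knob centred near (278,230) between the fingers. I predicted (275,229), so I can descend.

Call:
carry_out:
  moves:
    - [-0.001, 0, 0.04, 0, 0.06]
    - [-0.001, 0, 0.08, 0, 0.06]
    - [-0.001, 0, 0.081, 0, 0.06]
    - [-0.001, 0, 0.081, 0, 0.02]
    - [-0.001, 0, 0.081, 0, 0.02]
    - [-0.001, 0, 0.081, 0, 0.02]
    - [-0.001, 0, 0.081, 0, 0.02]
    - [-0.001, 0, 0.081, 0, 0.02]
  force: 50

```text
clock: 2.55
tcp_pos: [0.5151, 0.2703, 0.217]
orientation: [0.41, 3.112, 0.005]
contact_force: [-0.2, 1.1, 7.9]
grip_width: 0.0264
gripper_force: 49.7
```

Call:
carry_out:
  moves:
    - [0.005, 0, 0, 0, 0.02]
    - [0.01, 0, 0, 0, 0.02]
    - [0.016, 0, 0, 0, 0.02]
    - [0.022, 0, 0, 0, 0.02]
    - [0.027, 0, 0, 0, 0.02]
    - [0.027, 0, 0, 0, 0.02]
    - [0.027, 0, 0, 0, 0.02]
    - [0.027, 0, 0, 0, 0.02]

```text
clock: 3.35
tcp_pos: [0.4904, 0.2769, 0.217]
orientation: [0.41, 3.108, 0.007]
contact_force: [4.7, -0.1, 6.1]
grip_width: 0.026
gripper_force: 50.3
```

```bash
python3 -c "
from h import *
plan([.515-.0241,.2703+.0065,.06],75)
snap('wrist','w2.png')
t=r.grab_frame('top')[190:250,150:220,::-1]
w=cv2.imread('pics/w2.png')[150:350,150:420]
t=cv2.resize(t,None,fx=6,fy=6); w=cv2.resize(w,(486,360))
cv2.imwrite('pics/w2c.png',cv2.resize(np.hstack([t,w]),(800,318)))"
```

```text
t 3.35 d [-0.0005 -0.      0.002 ] roll -0.0007721373760733811 grasp now [0.4914 0.2775 0.062 ] z [ 0.0067  0.0033 -1.    ] yaw 74.95575978714669 F [ 4.6951 -0.0524  6.1275] w 0.025992739683283007
```

View pics/w2c.png

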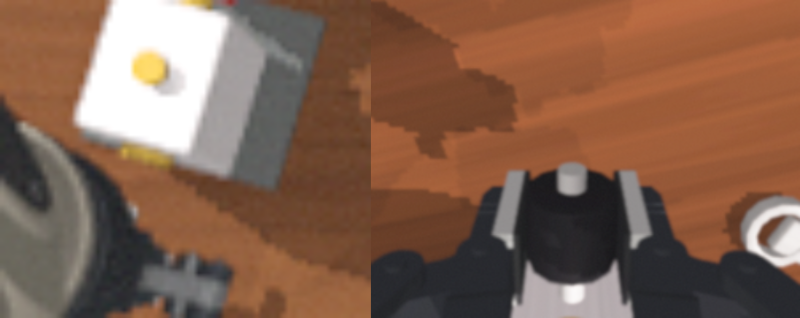

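The fingers hold the knob and it is pulled out about 25 mm. The reaction force resists the pull, so it is against the stop. I'll tug a little more, then push it home.

Call:
carry_out:
  moves:
    - [0.002, 0, 0, 0, 0.02]
    - [0.002, 0, 0, 0, 0.02]
    - [-0.004, 0, 0, 0, 0.02]
    - [-0.01, 0, 0, 0, 0.02]
    - [-0.017, 0, 0, 0, 0.02]
    - [-0.024, 0, 0, 0, 0.02]
    - [-0.028, 0, 0, 0, 0.02]
    - [-0.03, 0, 0, 0, 0.02]

```text
clock: 4.25
tcp_pos: [0.5161, 0.2704, 0.2168]
orientation: [-0.408, -3.113, -0.003]
contact_force: [-11.9, 2.3, 21.3]
grip_width: 0.0267
gripper_force: 51.9
```

Call:
carry_out:
  moves:
    - [0, 0, 0, 0, 0.02]
    - [0, 0, 0, 0, 0.02]
    - [0, 0, 0, 0, 0.02]
    - [0, 0, 0, 0, 0.05]
    - [0, 0, 0, 0, 0.06]
    - [0, 0, 0, 0, 0.06]
    - [0, 0, -0.02, 0, 0.06]
    - [0, 0, -0.06, 0, 0.06]

```text
clock: 5.05
tcp_pos: [0.5158, 0.2678, 0.2724]
orientation: [-0.41, -3.109, 0.008]
contact_force: [0.4, 0.7, -0.3]
grip_width: 0.0597
gripper_force: 0.0
```

Call:
carry_out:
  moves:
    - [0.01, 0, -0.03, 0, 0.06]
    - [0.04, 0, -0.05, 0, 0.06]
    - [0.06, 0.02, -0.07, 0, 0.06]
    - [0.06, 0.06, -0.07, 0.0, 0.06]
    - [0.06, 0.11, -0.07, 0.0, 0.06]
    - [0.06, 0.16, -0.07, 0.0, 0.06]
    - [0.06, 0.2, -0.07, 0.0, 0.06]
    - [0.06, 0.2, -0.07, 0.0, 0.06]

```text
clock: 5.85
tcp_pos: [0.5095, 0.4833, 0.3436]
orientation: [-0.401, -3.115, -0.004]
contact_force: [0.4, -0.2, -0.2]
grip_width: 0.06
gripper_force: 0.0
```

```bash
python3 -c "
from h import *
snap('wrist','w3.png')
c=cal('top');t=r.grab_frame('top')
cv2.imwrite('pics/t3.png',cv2.resize(t[190:250,150:220,::-1],None,fx=6,fy=6))
m=(t.max(2)<70).astype(np.uint8); n,l,st,ce=cv2.connectedComponentsWithStats(m[215:245,160:195])
for a,b in zip(st[1:],ce[1:]): print(a,b+[160,215],onz(c,b+[160,215],.064))
plan([.590,-.211,.17],93.35)"
```

```text
[ 8  9 14 11 98] [174.6939 228.9286] [0.5141 0.267  0.064 ]
t 5.95 d [-0.2543 -0.6452  0.0195] roll -0.31915376321428357 grasp now [0.5105 0.4777 0.1885] z [-0.001  -0.0015 -1.    ] yaw 75.06383635210392 F [-0.3837 -2.2384  0.0898] w 0.05995684760790125
```

View pics/t3.png

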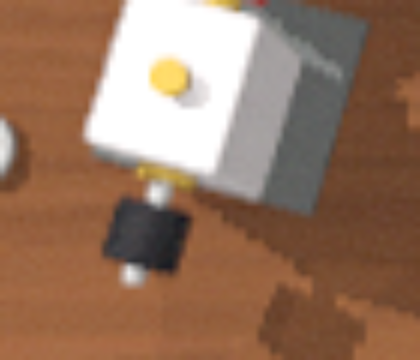

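The knob is home: measured (0.514, 0.267), the same as before the pull. Now I'll go over the rack.

Call:
carry_out:
  moves:
    - [-0.012, -0.04, -0.01, -0.04, 0.06]
    - [-0.03, -0.085, -0.01, -0.08, 0.06]
    - [-0.05, -0.13, -0.01, -0.12, 0.06]
    - [-0.07, -0.175, -0.01, -0.16, 0.06]
    - [-0.09, -0.22, -0.01, -0.2, 0.06]
    - [-0.11, -0.265, -0.01, -0.24, 0.06]
    - [-0.125, -0.31, -0.01, -0.28, 0.06]
    - [-0.14, -0.355, -0.01, -0.319, 0.06]

```text
clock: 6.75
tcp_pos: [0.5533, 0.0943, 0.3549]
orientation: [0.088, -3.14, 0.001]
contact_force: [0.0, 0.1, -1.1]
grip_width: 0.0602
gripper_force: 0.0
```

```bash
python3 -c "
from h import *
plan([.570,-.211,.20],93.35)"
```

```text
t 6.75 d [ 0.0005 -0.3058  0.0001] roll -0.0023344869045525646 grasp now [0.5533 0.0942 0.1999] z [-0.0003 -0.0007 -1.    ] yaw 93.21624375304057 F [ 0.0153  0.0719 -1.1225] w 0.060152247800751485
```

Call:
carry_out:
  moves:
    - [0.0, -0.045, 0, 0, 0.06]
    - [0.0, -0.09, 0, 0, 0.06]
    - [0.0, -0.135, 0, 0, 0.06]
    - [0.0, -0.18, 0, 0, 0.06]
    - [0.0, -0.225, 0, 0, 0.06]
    - [0.0, -0.27, 0, 0, 0.06]
    - [0.0, -0.306, 0, 0, 0.06]
    - [0.0, -0.306, 0, 0, 0.06]

```text
clock: 7.55
tcp_pos: [0.5688, -0.2152, 0.355]
orientation: [0.072, -3.14, 0.006]
contact_force: [-0.7, 0.7, 0.5]
grip_width: 0.0599
gripper_force: 0.0
```

```bash
python3 -c "
from h import *
c,_=snap('wrist','w4.png')
plan([.5857,-.2112,.1083],93.35)
O=np.array([.614,-.2095,.08]);a=np.array([-.706,-.041,.707])
print(proj(c,[O+a*.083,O+a*.058,O+a*.034,O]))"
```

```text
t 7.6 d [-0.0163 -0.0001  0.0914] roll -0.00922317252061253 grasp now [ 0.5693 -0.212   0.1997] z [-0.001  -0.0016 -1.    ] yaw 92.82155114084786 F [0.1353 1.0874 0.4639] w 0.060054620107955606
[[283.9294 220.0263]
 [283.5393 234.3576]
 [283.2325 245.6066]
 [282.8805 258.4858]]
```

View pics/w4.png

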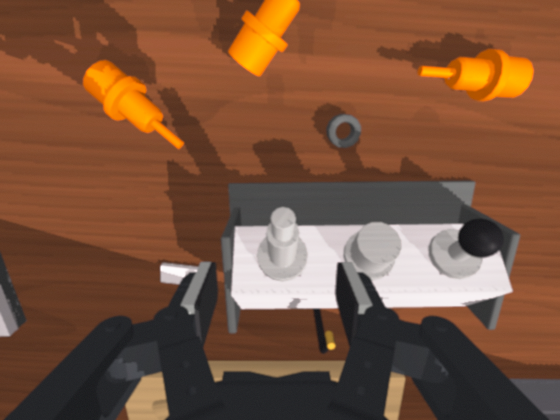

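The wrist view shows the chuck at (284,216)–(283,256), which matches the prediction, so I'll descend. The moves can't tilt the tool. I'll part-draw the chuck and lever it upright in the fingers against the pocket's upper lip, then lift it out.

Call:
carry_out:
  moves:
    - [-0.008, 0, 0.02, -0.009, 0.06]
    - [-0.016, 0, 0.05, -0.009, 0.06]
    - [-0.016, 0, 0.08, -0.009, 0.06]
    - [-0.016, 0, 0.0915, -0.009, 0.06]
    - [-0.016, 0, 0.0915, -0.009, 0.06]
    - [-0.016, 0, 0.0915, -0.009, 0.015]
    - [-0.016, 0, 0.0915, -0.009, 0.015]
    - [-0.016, 0, 0.0915, -0.009, 0.015]
  force: 40

```text
clock: 8.4
tcp_pos: [0.5881, -0.2077, 0.2651]
orientation: [-0.102, 3.137, -0.004]
contact_force: [-0.4, -2.5, 2.4]
grip_width: 0.0227
gripper_force: 39.8
```

```bash
python3 -c "
from h import *
plan([.5857,-.2112,.1083],93.35)"
```

```text
t 8.4 d [ 0.0027 -0.0033  0.0018] roll 0.006659268383639055 grasp now [ 0.5887 -0.2081  0.1101] z [ 0.0034 -0.0024 -1.    ] yaw 93.73154797302742 F [-0.3772 -2.539   2.4089] w 0.02268832141811051
```

Call:
carry_out:
  moves:
    - [0.004, 0, -0.004, 0, 0.015]
    - [0.009, 0, -0.009, 0, 0.015]
    - [0.014, 0, -0.014, 0, 0.015]
    - [0.019, 0, -0.019, 0, 0.015]
    - [0.024, 0, -0.024, 0, 0.015]
    - [0.029, 0, -0.029, 0, 0.015]
    - [0.033, 0, -0.033, 0, 0.015]
    - [0.033, 0, -0.033, 0, 0.015]

```text
clock: 9.2
tcp_pos: [0.5541, -0.2085, 0.2967]
orientation: [0.104, -3.14, -0.0]
contact_force: [-0.3, 0.2, -3.1]
grip_width: 0.0224
gripper_force: 39.4
```

```bash
python3 -c "
from h import *
snap('wrist','w5.png')
s=r.grab_frame('scene')[110:260,110:290,::-1]
s=cv2.resize(s,None,fx=3,fy=3)
w=cv2.imread('pics/w5.png')
cv2.imwrite('pics/w5c.png',cv2.resize(np.hstack([s,cv2.resize(w,(600,450))]),(800,316)))
plan([.56,-.211,.15],93.35)"
```

```text
t 9.3 d [-0.0051 -0.0031 -0.0088] roll 0.007967167356565585 grasp now [ 0.5547 -0.2082  0.1412] z [-0.0001  0.0003 -1.    ] yaw 93.8064850642056 F [-0.6435 -0.5522 -1.753 ] w 0.022836996853618768
```

View pics/w5c.png

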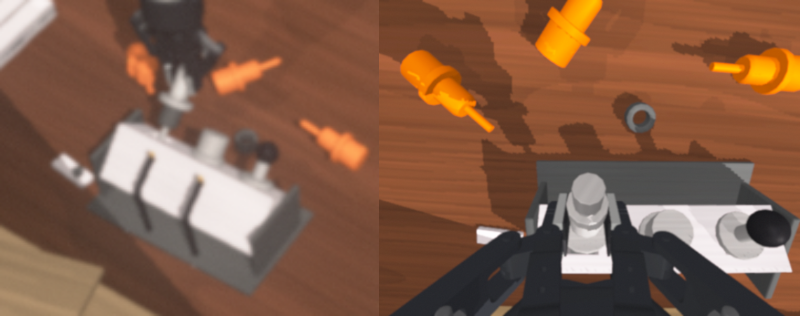

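The chuck is drawn about 46 mm and still sits between the fingers, tilted, with its cutter in the pocket. Now I'll lever it upright.

Call:
carry_out:
  moves:
    - [-0.005, 0, -0.005, 0, 0.015]
    - [-0.009, 0, -0.009, 0, 0.015]
    - [-0.0155, 0, -0.0145, 0, 0.015]
    - [-0.022, 0, -0.0195, 0, 0.015]
    - [-0.03, 0, -0.024, 0, 0.015]
    - [-0.0375, 0, -0.028, 0, 0.015]
    - [-0.0375, 0, -0.028, 0, 0.015]
    - [-0.0375, 0, -0.028, 0, 0.015]
  force: 30

```text
clock: 10.1
tcp_pos: [0.5928, -0.206, 0.3245]
orientation: [-0.104, 3.138, -0.0]
contact_force: [-2.0, -0.2, -4.0]
grip_width: 0.0226
gripper_force: 36.0
```

```bash
python3 - <<'E'
from h import *
plan([.624,-.209,.1756],93.8)
c,w=snap('wrist','w6.png')
# shank end: bright blob between the fingers
G=np.array([.5921,-.2085,.1692])
for ph in (45,22,0):
    a=np.array([-np.sin(np.radians(ph)),0,np.cos(np.radians(ph))]); print(ph,proj(c,[G+a*.044,G+a*.019]).ravel())
E
```

```text
t 10.1 d [-0.031  -0.0051 -0.0061] roll 6.842447936031596e-05 grasp now [ 0.593  -0.206   0.1695] z [ 0.0015 -0.0002 -1.    ] yaw 93.80392043388272 F [-1.9648 -0.2103 -4.045 ] w 0.022642664673147215
45 [278.4351 266.5471 275.1611 282.8833]
22 [275.5054 321.4872 274.1008 302.1301]
0 [272.2124 368.5376 272.9531 318.9168]
```

Call:
carry_out:
  moves:
    - [-0.006, 0, -0.002, 0, 0.015]
    - [-0.011, 0, -0.0035, 0, 0.015]
    - [-0.016, 0, -0.005, 0, 0.015]
    - [-0.021, 0, -0.0055, 0, 0.015]
    - [-0.026, 0, -0.006, 0, 0.015]
    - [-0.031, 0, -0.006, 0, 0.015]
    - [-0.031, 0, -0.006, 0, 0.015]
    - [-0.031, 0, -0.006, 0, 0.015]

```text
clock: 10.95
tcp_pos: [0.6234, -0.2039, 0.3302]
orientation: [-0.104, 3.139, -0.0]
contact_force: [-3.0, -0.1, -2.4]
grip_width: 0.0228
gripper_force: 30.1
```

```bash
python3 - <<'E'
from h import *
plan([.624,-.209,.1756],93.8)
c,w=snap('wrist','w7.png'); s=r.grab_frame('scene')[:,:,::-1]; t=r.grab_frame('top')[:,:,::-1]
S=cv2.resize(s[95:215,110:230],(400,400),interpolation=cv2.INTER_CUBIC)
W=cv2.resize(w[200:420,160:400,::-1],(400,367))
W=cv2.copyMakeBorder(W,0,33,0,0,cv2.BORDER_CONSTANT)
cv2.imwrite('pics/v10.png',np.hstack([S,W]))
E
```

```text
t 10.95 d [-0.0002 -0.0051 -0.0004] roll -3.153630837325212e-06 grasp now [ 0.6235 -0.2039  0.1752] z [ 0.0007 -0.     -1.    ] yaw 93.79981931026288 F [-2.9647 -0.1127 -2.3639] w 0.02278598403247636
```

View pics/v10.png

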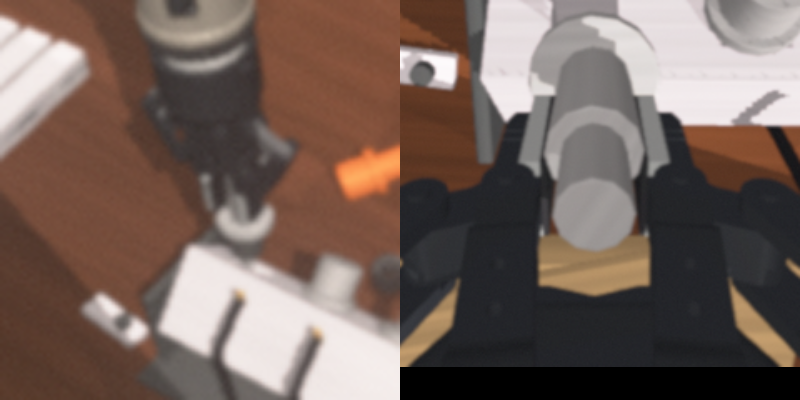

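It is close to upright. In the right-hand crop the shank end face is at about (595,213), the shoulder at (594,148) and the flange top at (594,77). I'll solve for the tilt from these.

```bash
cat > tilt.py <<'E'
from h import *
from scipy.optimize import least_squares
c=cal('wrist'); o=r.get_obs(); M=R.from_rotvec(o['orientation']).as_matrix(); G=o['tcp_pos']+M[:,2]*.155
k=240/400
def solve(cr):
    uv=np.array([((x-400)*k+160,y*k+200) for x,y in cr])
    X=np.array([-M[0,0],-M[1,0],0]); Y=M[:,1]; Z=np.array([0,0,1.])
    def pts(p,z): 
        a=-np.sin(p[2])*X+np.cos(p[2])*Z+np.sin(p[4])*Y; return G+p[0]*X+p[1]*Z+p[3]*Y+np.outer(z,a)
    s=least_squares(lambda p:(proj(c,pts(p,[.083,.058,.008]))-uv).ravel(),[0,-.04,.1,0,0],x_scale=[.01,.01,.1,.01,.1])
    print(s.x,np.degrees(s.x[[2,4]]),s.fun)
E
python3 - <<'E'
from tilt import *
solve([(595,213),(594,148),(594,77)])
solve([(595,215),(594,150),(594,75)])
solve([(595,211),(594,146),(594,79)])
E
```

```text
[-0.0124 -0.0306  0.1432 -0.0011  0.0017] [8.2029 0.0984] [-0.1089  0.0008  0.2086 -0.0015 -0.0999  0.0007]
[-0.0093 -0.0395  0.0902 -0.0011  0.002 ] [5.1691 0.1128] [-0.1145  0.0008  0.2139 -0.0015 -0.0995  0.0007]
[-0.0154 -0.0222  0.1899 -0.0011  0.0015] [10.8823  0.0853] [-0.103   0.0008  0.203  -0.0015 -0.1001  0.0008]
```

```bash
python3 - <<'E'
from tilt import *
for f in (60,64,68,72): solve([(595,215),(594,148),(594,f)])
# edges of ellipses measured by intensity along centre column (full-res pixels)
w=cv2.imread('pics/w7.png',0)
print(w[200:340,276].tolist())
print('row widths',w[245].tolist()[230:330])
E
```

```text
[-0.0056 -0.0633 -0.1112 -0.0011  0.0027] [-6.3689  0.1535] [-0.1281  0.0008  0.2257 -0.0014 -0.0977  0.0006]
[-0.0075 -0.0542 -0.0367 -0.0011  0.0024] [-2.1015  0.1374] [-0.1232  0.0008  0.2216 -0.0014 -0.0985  0.0006]
[-0.0096 -0.0452  0.0306 -0.0011  0.0021] [1.752  0.1221] [-0.1181  0.0008  0.2171 -0.0014 -0.0991  0.0007]
[-0.0118 -0.0364  0.0911 -0.0011  0.0019] [5.219  0.1078] [-0.1128  0.0008  0.2123 -0.0015 -0.0996  0.0007]
[144, 143, 143, 143, 143, 142, 137, 126, 129, 159, 200, 217, 220, 221, 223, 215, 189, 168, 158, 156, 154, 153, 153, 156, 158, 159, 158, 150, 135, 125, 121, 121, 122, 122, 120, 121, 122, 120, 120, 121, 121, 122, 121, 122, 120, 121, 121, 121, 120, 121, 122, 121, 121, 121, 121, 121, 121, 122, 121, 121, 120, 121, 126, 141, 159, 162, 160, 159, 159, 158, 158, 157, 155, 146, 128, 120, 117, 117, 117, 118, 118, 117, 117, 118, 116, 117, 117, 117, 117, 117, 115, 117, 116, 116, 117, 116, 115, 116, 117, 116, 117, 116, 116, 116, 116, 120, 130, 146, 154, 155, 153, 152, 151, 151, 150, 150, 150, 150, 149, 151, 151, 152, 153, 153, 153, 155, 155, 155, 155, 157, 157, 157, 157, 155, 156, 155, 155, 155, 154, 153]
row widths [227, 225, 222, 222, 225, 226, 216, 199, 195, 208, 214, 207, 188, 165, 153, 153, 152, 151, 152, 151, 153, 152, 152, 152, 147, 137, 123, 118, 120, 121, 121, 123, 121, 122, 123, 121, 120, 120, 120, 122, 121, 121, 122, 123, 123, 122, 121, 120, 119, 120, 120, 117, 117, 117, 114, 115, 114, 114, 112, 111, 111, 108, 105, 104, 102, 103, 122, 163, 201, 218, 222, 221, 221, 221, 222, 221, 222, 222, 222, 222, 222, 222, 222, 223, 223, 223, 222, 223, 225, 226, 228, 227, 225, 222, 217, 221, 225, 226, 227, 227]
```

```bash
cat > t2.py <<'E'
from tilt import *
def fit(obs,u=276):
    X=np.array([-M[0,0],-M[1,0],0]); Z=np.array([0,0,1.]); Y=M[:,1]
    ob=np.array(obs)
    def f(p):
        ax=-np.sin(p[2])*X+np.cos(p[2])*Z; b=np.cos(p[2])*X+np.sin(p[2])*Z
        P=G+p[0]*X+p[1]*Z-.001*Y+np.outer(ob[:,0],ax)+np.outer(ob[:,1],b)
        return proj(c,P)[:,1]-ob[:,2]
    s=least_squares(f,[0,-.04,.1],x_scale=[.01,.01,.1])
    J=np.linalg.inv(s.jac.T@s.jac); print(s.x,'deg',np.degrees(s.x[2]),'+-',np.degrees(J[2,2]**.5)*.5,s.fun)
E
python3 - <<'E'
from t2 import *
w=cv2.imread('pics/w7.png',0); print(w[338:360,276].tolist())
fit([(.083,-.008,306.2),(.058,-.012,262.7),(.058,-.008,273.6),(.008,-.022,215.9),(.008,-.012,227.6),(0,-.022,208.8)])
E
```

```text
[154, 153, 151, 151, 152, 150, 151, 151, 150, 151, 149, 144, 137, 131, 129, 132, 132, 128, 124, 122, 124, 128]
[-0.0013 -0.0509  0.0911] deg 5.220805787733975 +- 0.9669115746340321 [-1.2532  2.2865  0.0088 -3.2235  1.7116  0.5042]
```

```bash
python3 - <<'E'
from t2 import *
A=[(.083,-.008,306.2),(.083,.008,349.5),(.058,-.012,262.7),(.058,-.008,273.6),(.008,-.012,227.6)]
fit(A); fit(A+[(.008,-.022,215.9),(0,-.022,208.8)]); fit(A+[(.008,-.022,208.8)]); fit(A+[(0,-.022,208.8)])
E
```

```text
[-0.0061 -0.0416  0.1089] deg 6.236736048630737 +- 0.3564450432035978 [-0.1203  0.1246  0.7352 -0.7281 -0.0164]
[-0.0042 -0.0421  0.1268] deg 7.267045940647534 +- 0.311501824556988 [-0.6888 -0.2332  1.576   0.1008  2.374  -3.5763  0.492 ]
[-0.0064 -0.0415  0.1053] deg 6.035241052479552 +- 0.3322415891777545 [-0.0052  0.1841  0.5827 -0.8807 -0.4713  0.5758]
[-0.0054 -0.0415  0.1174] deg 6.726048106017291 +- 0.317263330892508 [-0.4269  0.0711  0.9857 -0.4551  0.9424 -1.1064]
```

The tilt is still about 6°. I'll lever it about 9 mm further.

Call:
carry_out:
  moves:
    - [-0.003, 0, 0, 0, 0.015]
    - [-0.006, 0, 0, 0, 0.015]
    - [-0.009, 0, 0, 0, 0.015]
    - [-0.009, 0, 0, 0, 0.015]
    - [-0.009, 0, 0, 0, 0.015]
    - [-0.009, 0, 0, 0, 0.015]
    - [-0.009, 0, 0, 0, 0.015]
    - [-0.009, 0, 0, 0, 0.015]

```text
clock: 11.9
tcp_pos: [0.6321, -0.2033, 0.3303]
orientation: [-0.104, 3.14, 0.0]
contact_force: [-3.8, -0.1, -1.7]
grip_width: 0.0226
gripper_force: 28.7
```

```bash
python3 - <<'E'
from t2 import *
plan([.633,-.204,.1756],93.8)
c2,w=snap('wrist','w8.png'); g=cv2.imread('pics/w8.png',0); print(g[200:385,276].tolist())
E
```

```text
t 11.9 d [-0.0008 -0.0007 -0.0003] roll -8.79502350495102e-05 grasp now [ 0.6322 -0.2033  0.1753] z [ 0.0003  0.0001 -1.    ] yaw 93.79496082272448 F [-3.7814 -0.0881 -1.7492] w 0.022598564608115435
[130, 125, 127, 154, 194, 215, 219, 219, 220, 222, 223, 224, 222, 220, 208, 180, 164, 162, 165, 163, 159, 152, 139, 128, 125, 124, 124, 124, 125, 125, 125, 125, 124, 125, 124, 125, 125, 125, 124, 125, 125, 124, 125, 124, 124, 125, 125, 125, 124, 125, 124, 124, 124, 124, 124, 124, 124, 124, 125, 124, 124, 124, 125, 123, 124, 129, 141, 153, 155, 154, 154, 155, 154, 153, 155, 150, 140, 128, 121, 121, 122, 122, 121, 121, 121, 121, 122, 121, 121, 121, 121, 121, 121, 121, 121, 120, 121, 120, 120, 120, 120, 120, 120, 121, 120, 119, 120, 121, 119, 121, 121, 119, 120, 119, 120, 122, 131, 141, 148, 150, 148, 148, 147, 146, 146, 146, 146, 147, 147, 147, 148, 148, 149, 150, 150, 151, 151, 152, 152, 152, 153, 152, 150, 150, 151, 151, 149, 150, 149, 147, 147, 147, 146, 145, 146, 146, 145, 146, 149, 149, 146, 145, 143, 142, 143, 143, 144, 146, 149, 152, 154, 154, 153, 150, 149, 140, 117, 75, 39, 35, 36, 32, 34, 32, 33]
```

```bash
python3 - <<'E'
from t2 import *
A=[(.083,-.008,316.5),(.058,-.012,266),(.058,-.008,276.2),(.008,-.012,222),(.008,-.022,202.9)]
fit(A); fit(A+[(.083,.008,359.5)])
# absolute check with p1,along-axis tied: expected image if truly vertical about the same centre
E
```

```text
[-0.0124 -0.0362  0.0416] deg 2.3829673025864766 +- 0.8310712032891774 [ 0.341  -0.0431 -0.5936 -0.2216  0.5064]
[-0.0122 -0.0371  0.0369] deg 2.114497390713762 +- 0.3314183658248428 [ 0.249   0.0616 -0.5924 -0.3119  0.5395  0.0414]
```

The tilt is about 2° now. I'll grip harder and lift straight up.

Call:
carry_out:
  moves:
    - [0, 0, 0, 0, 0.015]
    - [0, 0, 0, 0, 0.015]
    - [0, 0, -0.01, 0, 0.015]
    - [0, 0, -0.025, 0, 0.015]
    - [0, 0, -0.045, 0, 0.015]
    - [0, 0, -0.065, 0, 0.015]
    - [0, 0, -0.085, 0, 0.015]
    - [0, 0, -0.1, 0, 0.015]
  force: 60

```text
clock: 12.75
tcp_pos: [0.6329, -0.2034, 0.4339]
orientation: [-0.104, 3.134, -0.002]
contact_force: [0.4, 0.2, -3.2]
grip_width: 0.0216
gripper_force: 57.5
```

Call:
carry_out:
  moves:
    - [0.01, 0, -0.02, 0.05, 0.015]
    - [0.03, 0, -0.04, 0.15, 0.015]
    - [0.06, 0, -0.06, 0.3, 0.015]
    - [0.09, 0, -0.08, 0.45, 0.015]
    - [0.12, 0, -0.09, 0.6, 0.015]
    - [0.14, 0, -0.1, 0.75, 0.015]
    - [0.15, 0, -0.1, 0.9, 0.015]
    - [0.15, 0, -0.1, 1.0, 0.015]

```text
clock: 13.55
tcp_pos: [0.4809, -0.2141, 0.5324]
orientation: [1.423, 2.797, 0.003]
contact_force: [0.7, -0.4, -2.8]
grip_width: 0.0217
gripper_force: 57.7
```

Call:
carry_out:
  moves:
    - [0, 0, 0, 0, 0.015]
    - [0, 0, 0, 0, 0.015]
    - [0, 0, 0, 0, 0.015]
    - [0, 0, 0, 0, 0.015]
    - [0, 0, 0, 0, 0.015]
    - [0, 0, 0, 0, 0.015]
    - [0, 0, 0, 0, 0.015]
    - [0, 0, 0, 0, 0.015]

```text
clock: 14.35
tcp_pos: [0.4825, -0.2133, 0.5302]
orientation: [-1.414, -2.805, 0.0]
contact_force: [-0.5, 0.3, -2.9]
grip_width: 0.0214
gripper_force: 57.7
```

```bash
python3 - <<'E'
from t2 import *
plan([.5,-.2,.37],33)
snap('wrist','w9.png'); g=cv2.imread('pics/w9.png',0); print(g[195:385,276].tolist())
c,s=snap('scene','s9.png')
O=r.get_obs(); T=O['tcp_pos']
for z in (.155,.195,.225,.257): print(z,proj(c,[T-[0,0,z]]))
u,v=proj(c,[T-[0,0,.21]])[0].astype(int)
cr=cv2.cvtColor(s,cv2.COLOR_RGB2GRAY)[v-25:v+35,u-25:u+25]
hs=cv2.cvtColor(s,cv2.COLOR_RGB2HSV)[v-25:v+35,u-25:u+25,1]
print(u,v)
for i,row in enumerate(hs): print(v-25+i,' '.join('%3d'%x for x in row[::1]))
E
```

```text
t 14.35 d [0.0003 0.022  0.0052] roll 0.06115082226353797 grasp now [ 0.4825 -0.2133  0.3752] z [-0.0001 -0.     -1.    ] yaw 36.50368402945536 F [-0.5437  0.3371 -2.9481] w 0.021420083867104575
[86, 85, 84, 84, 84, 95, 111, 121, 135, 168, 202, 213, 214, 215, 216, 218, 220, 220, 218, 214, 213, 212, 212, 214, 216, 219, 216, 197, 157, 127, 118, 120, 118, 120, 121, 119, 122, 121, 122, 121, 121, 122, 123, 122, 123, 123, 122, 123, 124, 123, 124, 125, 126, 125, 125, 126, 126, 125, 125, 126, 127, 128, 126, 126, 127, 126, 128, 128, 128, 137, 165, 202, 219, 218, 218, 218, 218, 218, 218, 216, 192, 149, 118, 114, 116, 117, 116, 116, 117, 117, 117, 117, 118, 118, 118, 118, 119, 119, 119, 119, 119, 121, 119, 121, 120, 121, 121, 121, 121, 121, 122, 122, 123, 123, 123, 122, 122, 123, 134, 157, 187, 205, 211, 211, 208, 209, 208, 208, 207, 207, 207, 209, 209, 210, 212, 212, 212, 213, 214, 215, 214, 216, 217, 217, 216, 215, 206, 184, 158, 147, 144, 143, 142, 143, 140, 141, 141, 141, 141, 139, 127, 99, 68, 62, 91, 114, 125, 127, 133, 152, 173, 182, 180, 180, 180, 181, 184, 186, 184, 180, 174, 148, 94, 
[... 11640 characters left out ...]
 142 140 138 144 141 142 142 140 141 143 141 147 143 142 137 140 140 138 141 140 141 145
111 137 140 143 141 139 140 141 141 140 137 140 138 139 141 139 144 138 142 138 139 135 139 138 142 142 141 140 141 142 136 141 141 142 138 141 137 141 141 141 145 142 143 139 142 139 139 142 140 141 141
112 137 137 138 140 137 143 138 140 140 143 139 141 141 141 139 141 139 142 141 142 139 140 139 142 138 140 140 142 139 141 141 141 143 144 143 142 145 140 136 141 138 141 141 141 144 142 139 141 141 140
113 137 140 139 142 142 140 140 140 142 140 136 142 142 139 142 144 141 141 139 142 141 138 140 140 140 140 140 141 137 142 139 139 143 145 140 143 141 141 141 138 141 142 142 144 142 140 141 139 143 143
```

The scene profile puts the chuck about 2.8° off vertical, against about 2–3° from the wrist view, with the tip near 0.27 m. I'll hold once more and check that it isn't creeping.

Call:
carry_out:
  moves:
    - [0, 0, 0, 0, 0.015]
    - [0, 0, 0, 0, 0.015]
    - [0, 0, 0, 0, 0.015]
    - [0, 0, 0, 0, 0.015]
    - [0, 0, 0, 0, 0.015]
    - [0, 0, 0, 0, 0.015]
    - [0, 0, 0, 0, 0.015]
    - [0, 0, 0, 0, 0.015]

```text
clock: 15.25
tcp_pos: [0.4824, -0.2133, 0.5302]
orientation: [-1.414, -2.805, -0.0]
contact_force: [0.5, 0.6, -2.7]
grip_width: 0.0215
gripper_force: 57.7
```

```bash
python3 - <<'E'
from t2 import *
snap('wrist','w10.png'); a=cv2.imread('pics/w9.png',0); b=cv2.imread('pics/w10.png',0)
print(cv2.phaseCorrelate(a[195:345,255:300].astype(float),b[195:345,255:300].astype(float)))
fit([(.083,-.008,314.6),(.058,-.012,265.3),(.058,-.008,275.8),(.008,-.012,222.9),(.008,-.022,203.8)])
o=r.get_obs(); print(o['clock'],o['grip_width'],o['qvel'])
# knob still home? (top view black blob); other tools compared with first top view
c=cal('top'); t=r.grab_frame('top'); t0=cv2.imread('pics/t0.png')[:,:,::-1]
m=(t.max(2)<70).astype(np.uint8)[215:245,160:195]; ys,xs=np.nonzero(m); print(onz(c,(xs.mean()+160,ys.mean()+215),.064))
d=np.abs(t.astype(int)-t0).max(2)
for n,(x0,y0,x1,y1) in dict(plug=(312,170,337,210),clamp=(410,152,442,172),nut=(350,224,372,244),key=(200,252,235,308),wrench=(95,165,155,225),jar=(165,148,205,185)).items(): print(n,(d[y0:y1,x0:x1]>40).mean())
E
```

```text
((0.4623976585289107, 0.06603204533620044), 0.9990483624420885)
[-0.0105 -0.0362  0.0567] deg 3.2488130517898806 +- 0.8259904844570188 [ 0.4022  0.0128 -0.7669 -0.1845  0.5253]
15.3 0.021370345246477712 [-0.0011 -0.0009  0.      0.0003  0.0004 -0.0016 -0.0019]
[0.514  0.2682 0.064 ]
plug 0.0
clamp 0.0
nut 0.0
key 0.0
wrench 0.0
jar 0.0
```

```bash
python3 -c "
from bench import r
print(r.hand_in())"
```

```text
the job is handed in; nothing more can be done
None
```

Job handed in at about 15 s with no verdict returned: the knob was pulled to its stop and pushed home, and the chuck is held still about 3° off vertical, cutter tip about 27 cm up, gripped near the pad edge; the other things I checked had not moved (arbor not checked).

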